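Switch on the cup warmer

TASK

Switch on the cup warmer by pressing its controls from above with closed fingers, in this order: push the raised end of the rocker switch fully down, then press the long bar latch all the way down so that it stays down, then press the large round start button right down and let it come up again. Do not press the small round timer button, and leave the cups, the bowl and the toy car standing where they are.

Things in the scene. Friction and masses are not known exactly. Their poses are not given: they have to be found in the camera images.
- warmer: low metal cup warmer, 260 (x) by 380 mm (y), 50 mm high, fixed; origin at the centre of its underside on the table, x pointing from the control strip (robot's side) to the dark warming plate under the cups. Four white plastic controls stand in a row at x = -85 mm, y = -120, -40, 40 and 120 mm: rocker, bar latch, large and small round button; which stands in which place changes.
- rocker_end (a point): point on top of the rocker's raised half, 20 mm from the pivot; moves and tilts with it. Rocker: 52 mm long (warmer x), 24 wide, shallow V-shaped top, pivot in the middle 62 mm above the table, in a black 64 by 36 mm frame 54 mm above the table. The half away from the robot (+x of the warmer) starts raised, this point at about 69 mm; pushed fully down that half lies level at 62 mm.
- rocker (a joint): angle of the rocker switch: 0 to 0.04 rad at the start (off, far half raised), 0.34 when the far half is fully down (on, near half raised). It turns about the warmer's y axis and stays where it is left; about 3 N at the raised point moves it.
- latch_top (a point): centre of the top of the bar latch, a white plastic bar 46 mm long (warmer x) by 16 mm wide with a flat top, in a black 56 by 26 mm frame; top 68 mm above the table when up, 60 mm when fully down. Axes as the warmer's.
- latch (a joint): how far the bar latch is pressed down: 0 up, 0.008 m fully down. About 4 N moves it and it stays where it is left.
- start_top (a point): centre of the top of the large round start button, 34 mm across, white, in a black round housing 50 mm across whose top is 62 mm above the table; button top 72 mm above the table when up, 66 mm when right down. Axes as the warmer's.
- start (a joint): how far the start button is pressed: 0 up, 0.006 m right down; a spring (1.5 N at first, 5 N right down) brings it up again.
- timer_top (a point): centre of the top of the small round timer button, 18 mm across, white, in a black round housing 34 mm across; as high as the start button. Not to be pressed.
- timer (a joint): how far the timer button is pressed: 0 up, 0.006 m right down, on a spring.
- cup_a: white ceramic cup with one handle, empty, 84 mm across, 60 mm high, loose, standing on the warming plate; origin at the centre of its underside.
- cup_b: a second cup, the same as cup_a, on the other half of the warming plate.
- bowl: white bowl of potpourri, 210 mm across, 75 mm high, loose, on the table to the right of the warmer (-y); origin at the centre of its underside.
- toy_car: small wooden toy car, 60 by 38 mm, 36 mm high, loose, on the table just in front of the control strip; origin at the centre of its underside.
There are look-alikes about, which are no part of the job. What is shaped like the cup_a but orange is not meant. There is more than one size of the bowl; the job needs the larger.

How it is judged:
By the outcome, as a careful person would: the job done as asked, in the order asked, and still so for the second after the job is handed in, with the robot touching nothing.
It also fails if it takes over 38 s, if anything falls off the work surface, if the arm or the gripper's body presses on something with over 40 N, if the wrist force passes 120 N, or if a joint passes its speed limit or range.

ROBOT

A 7-joint arm with a two-finger parallel gripper is mounted at the origin on the work surface. World frame = base frame: x ahead of the robot, y to its left, z up, the work surface at z = 0. Lengths are in m, angles in degrees, forces in N, time in s.
With the tool pointing down it reaches from about 0.425 to 0.975 m from the base axis. Payload 16.7 kg.
Tool frame: the origin (TCP) lies at the centre of the arm's flange, where the gripper is bolted on; the fingertips stand 173 mm ahead of it and the grasp point (between the pads) lies 155 mm ahead of it; z points along the fingers, y is the line along which they close (so a half turn about z gives the same grasp; the last joint's range is limited). The gripper opens to 85 mm and grips with 20 to 120 N. Pads are 22 mm wide; open, the fingers measure 114 mm over their backs; the gripper's body (76 mm by 85 mm) begins 54 mm behind the grasp point. The pads swing forward as they close: fully open they stand 13 mm farther back than shut.
Start: joints at [62.309, 24.414, 4.234, 92.017, -1.954, 63.644, -3.845], TCP at [0.221, -0.638, 0.405] pointing down, gripper open.
Joint ranges: [-163.25, 163.25], [-28.42, 122.38], [-70.27, 78.77], [12.13, 141.07], [-58.53, 238.53], [9.26, 117.41], [-156.51, 156.51]. Speed limits (degrees/s): [108.29, 108.29, 136.94, 136.94, 172.46, 172.46, 172.46].

INTERFACE

Orientations are given as [roll, pitch, yaw] about the fixed x, y, z axes, in that order (R = Rz(yaw) Ry(pitch) Rx(roll)).
In Python, from rig import status, cams, manip gives the robot as it stands.
- The arm moves only by the tool step_arm, never from a script. Its argument "commands" is a list of rows, each a list of 6 numbers: the shift along the world's x, y, z scaled (see below), then the turn, a rotation vector about the world's x, y, z scaled (see below). In form: [[x, y, z, wx, wy, wz], ...]. A call has 1 to 5 rows; each row shifts and turns the commanded pose from where the row before left it; what a row does not reach is not made up. The controller multiplies each number of a shift by 750 mm and each number of a turn by 30 degrees. A row lasts 1/12 s, in which the tool goes at most 41.7 mm and 7.16 degrees, less where a joint would pass 70% of its speed; a pose out of reach is approached as far as the arm can. A call with a number of a shift or a turn outside -1 to 1 is refused whole. A call with a gripper value outside its range is refused whole. "fingers" is the closure, from 0 (fully open) to 1 (shut), set as the call begins (left out, the last holds). The fingers move at their own pace and stop on an object; the grip force is fixed at half the most. Time passes only in rows, so rows that do not move let the fingers close. It gives the time, the measured TCP pose, the force, the opening and the grip force at its end, in the units of the state.
- status.observe(): the state, without advancing time (a new reading comes with each control period).
- cams.get_image(name): name is "side" or "top"; returns the picture (480x640x3 uint8, red, green, blue); there is no depth.
- cams.calibration(name): a dict with "mtx" (3x3 intrinsics, pixels), "rvec" (rotation vector, rad) and "tvec" (3), from world to camera coordinates, as OpenCV has them. Camera axes: x right, y down, z forward; pixel columns grow to the right and rows downward; lengths in m; the calibration is good to about 2 mm. A picture is of the moment at which its call begins. calibration takes no time and is no camera call.
- manip.job_done(): hands the job in; it is judged then, once.
The state is a dict: "clock": time; "joint_positions": joint angles; "joint_velocities": joint speeds; "tau": joint torques, N m; "eef_pos": TCP position; "tool_rot": TCP orientation; "force": force on the tool from outside, world axes, zero at the start; "ft_torque": the same for the moment, N m; "gripper_width": finger opening in m; "gripper_force": force on a finger pad.
Only numpy, scipy, OpenCV 4.12 (cv2) and the standard library are available. Lean on these libraries where they do the work, as an engineer would, in place of code of your own. Each camera call takes 0.05 s, during which the arm holds its last target. There are 200 camera calls.

## Working session

There is one attempt and no reset: what is moved stays moved. The work goes in short steps, Python scripts to look and compute and a tool call to move; the robot and the scene stay as the last step left them, time stands still between calls to the robot, and variables do not carry over. Pictures are saved under pics/ and viewed, at most 10 in all, crops included, and the job is handed in when it is done.

Besides the shell and the picture viewer there is one more tool, called after ">>>" by a JSON object that holds its "method" and its "body". step_arm: Moves the arm, as the interface text tells. Its arguments: {"type":"object","properties":{"commands":{"type":"array"},"fingers":{"type":"number"}},"required":["commands"]}

```bash
mkdir -p pics; python3 - <<'E'
from rig import status,cams
import cv2
for n in("top","side"):
    cv2.imwrite(f"pics/{n}0.png",cams.get_image(n)[:,:,::-1]); c=cams.calibration(n)
    print(n,c)
s=status.observe();print(s)
E
```

```text
top {'mtx': array([[464.27414204,   0.        , 314.59549818],
       [  0.        , 464.27414204, 236.16883015],
       [  0.        ,   0.        ,   1.        ]]), 'rvec': array([ 2.11704198, -2.15248339,  0.12697763]), 'tvec': array([-0.04212134,  0.51675646,  1.10818835])}
side {'mtx': array([[529.0056129 ,   0.        , 314.62970908],
       [  0.        , 529.0056129 , 237.73575584],
       [  0.        ,   0.        ,   1.        ]]), 'rvec': array([ 0.14931967, -2.81571003,  1.28159916]), 'tvec': array([0.51816231, 0.15983351, 1.5952548 ])}
{'clock': 0.1, 'joint_positions': array([62.30996509, 24.44714866,  4.23063379, 92.04790566, -1.95406517,
       63.64522732, -3.8432869 ]), 'joint_velocities': array([-0.05078631, -0.08550648, -0.05128831, -0.05291447,  0.08439334,
        0.03217207, -0.03320073]), 'tau': array([ 8.37783358e-03, -9.51535249e+01,  3.77197266e+00, -4.64407432e+01,
        1.97710586e-02,  6.49743917e-03, -2.78386091e-05]), 'eef_pos': array([ 0.22108481, -0.63758849,  0.40407264]), 'tool_rot': array([-1.79931975e+02,  4.24970621e-03,  1.91244061e+01]), 'force': array([-0.34844685, -0.98718694,  0.26379032]), 'ft_torque': array([-0.00814103,  0.04679527, -0.01025548]), 'gripper_force': 0.0, 'gripper_width': 0.08529945194904619}
```

View pics/top0.png

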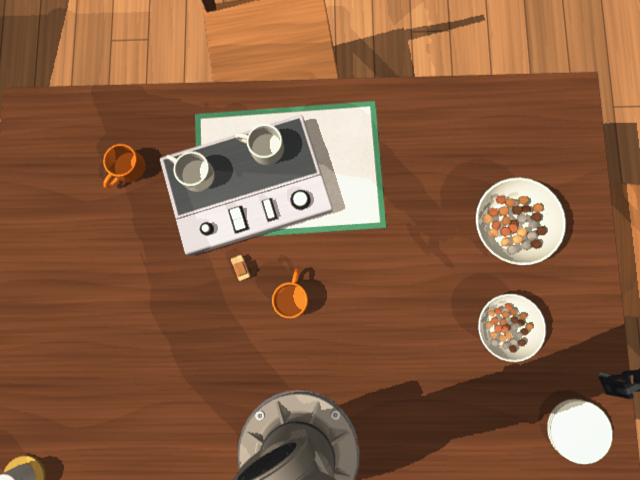

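View pics/side0.png

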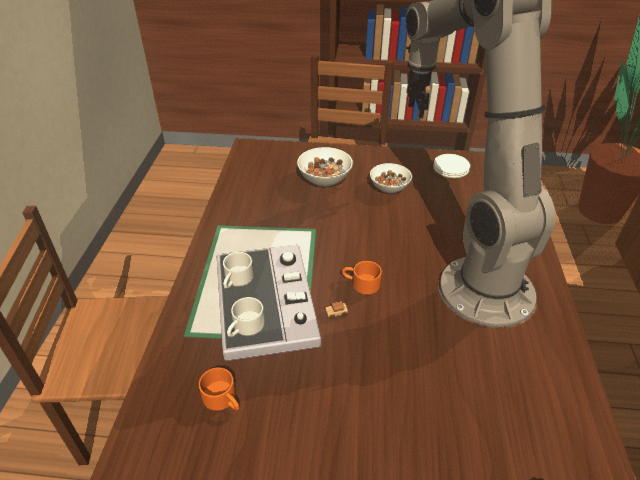

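Top picture: along the strip, left to right, small button (206,228), a wide switch, probably the rocker (238,219), a narrow bar, probably the latch (269,209), and the large button (301,200). I'll enlarge both views.

```bash
python3 - <<'E'
import cv2,numpy as np
a=cv2.imread("pics/top0.png")[105:265,150:345];b=cv2.imread("pics/side0.png")[235:365,205:335]
cv2.imwrite("pics/tc.png",cv2.resize(a,None,fx=4,fy=4,interpolation=cv2.INTER_CUBIC)[:600])
a=cv2.imread("pics/top0.png")[105:265,150:345]
cv2.imwrite("pics/tc.png",cv2.resize(a[10:],None,fx=4,fy=4,interpolation=cv2.INTER_CUBIC))
cv2.imwrite("pics/sc.png",cv2.resize(b,(600,600),interpolation=cv2.INTER_CUBIC))
E
```

```text
(no output)
```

View pics/tc.png

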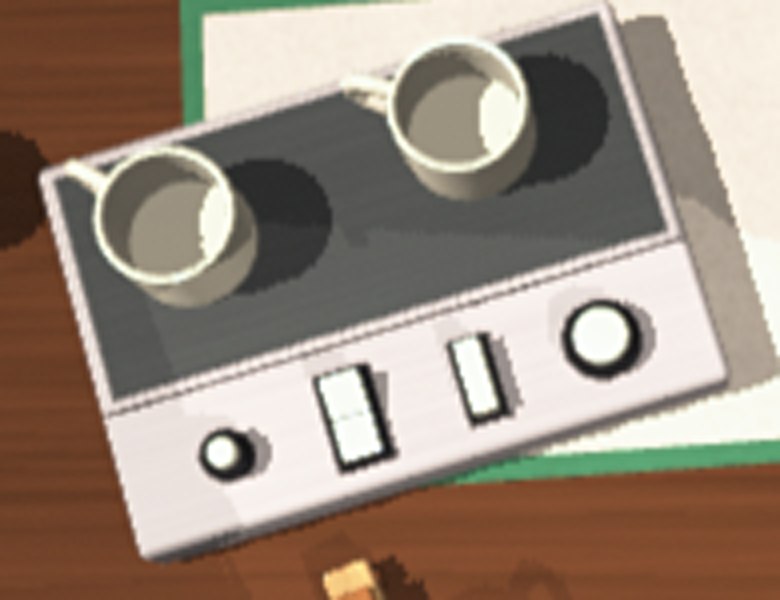

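View pics/sc.png

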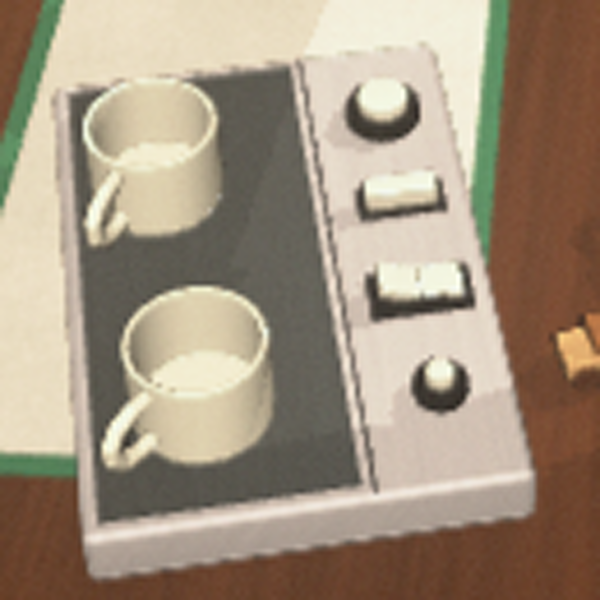

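Clear in both enlargements: order from the left (warmer +y) is timer, rocker (with a centre crease), latch, start. I'll fit the warmer pose to both views, with height free as a check.

```bash
cat > h.py <<'E'
import numpy as np,cv2
from scipy.optimize import least_squares
from rig import cams
def proj(n,P):
    c=cams.calibration(n);return cv2.projectPoints(np.float64(P),c['rvec'],c['tvec'],c['mtx'],None)[0][:,0]
E
python3 - <<'E'
from h import *
M=np.array([[.13,.19,.05],[.13,-.19,.05],[-.13,-.19,.05],[-.13,.19,.05],[-.085,.12,.072],[-.085,.04,.062],[-.085,-.04,.068],[-.085,-.12,.072]])
t=np.array([[43,175],[607,5],[727,380],[145,558],[225,452],[351,415],[475,376],[600,338]])/4.+[149.6,114.6]
s=np.array([[88,535],[57,90],[430,45],[533,478],[439,374],[420,280],[400,187],[384,98]])*130/600.+[204.6,234.6]
def W(p,M):
    c,q=np.cos(p[2]),np.sin(p[2]);return M@np.array([[c,-q,0],[q,c,0],[0,0,1]]).T+[p[0],p[1],p[3]]
f=lambda p:np.r_[(proj('top',W(p,M))-t).ravel(),(proj('side',W(p,M))-s).ravel()]
r=least_squares(f,[.7,0.1,.2,0],loss='soft_l1');print(r.x,np.degrees(r.x[2]));print(f(r.x).reshape(-1,2).round(1).tolist())
for i in range(4,8): # free triangulation of the controls
    g=least_squares(lambda X:np.r_[(proj('top',X[None])[0]-t[i]),(proj('side',X[None])[0]-s[i])],W(r.x,M)[i]);print(i,W(r.x,M)[i].round(4),g.x.round(4))
p=r.x.copy();p[3]=0
print('rocker_end',W(p,np.array([[-.065,.04,.069],[-.06,.04,.069]])))
E
```

```text
[ 0.65271642  0.12117798  0.28325769 -0.00437676] 16.229469979761195
[[-1.3, -1.3], [1.2, -2.3], [1.8, -0.4], [-0.8, 0.6], [-0.5, -0.1], [0.5, 0.2], [0.5, -0.1], [0.6, -0.6], [-1.1, 2.1], [-0.1, 0.2], [1.4, 0.1], [1.2, 0.3], [0.6, -0.3], [0.3, 1.1], [0.5, 0.0], [0.2, 0.1]]
4 [0.5376 0.2126 0.0676] [0.5384 0.2121 0.0654]
5 [0.5599 0.1358 0.0576] [0.5601 0.1361 0.0623]
6 [0.5823 0.059  0.0636] [0.5826 0.0601 0.0645]
7 [ 0.6046 -0.0178  0.0676] [ 0.6037 -0.0164  0.0687]
rocker_end [[0.57912726 0.14141746 0.069     ]
 [0.58392801 0.14281488 0.069     ]]
```

The fit agrees to about 1 px, and the heights match the text within about 4 mm. Warmer yaw is 16.2° and rocker_end is near (0.580, 0.142). Moving over it with fingers closing.

>>> {"method": "step_arm", "body": {"commands": [[0.0192,0.0416,0,0,0,-0.0194],[0.0192,0.0416,0,0,0,-0.0194],[0.0192,0.0416,0,0,0,-0.0194],[0.0192,0.0416,0,0,0,-0.0194],[0.0192,0.0416,0,0,0,-0.0194]], "fingers": 1}}

```text
clock: 0.52
eef_pos: [0.2934, -0.4801, 0.4044]
tool_rot: [-180.0, 0.0, 16.2]
force: [0.4, -0.7, 0.3]
gripper_width: 0.0256
gripper_force: 0.0
```

>>> {"method": "step_arm", "body": {"commands": [[0.0192,0.0416,0,0,0,0],[0.0192,0.0416,0,0,0,0],[0.0192,0.0416,0,0,0,0],[0.0192,0.0416,0,0,0,0],[0.0192,0.0416,0,0,0,0]]}}

```text
clock: 0.93
eef_pos: [0.3654, -0.3241, 0.4046]
tool_rot: [-180.0, 0.0, 16.2]
force: [1.1, -0.7, 1.1]
gripper_width: 0.0003
gripper_force: 0.0
```

>>> {"method": "step_arm", "body": {"commands": [[0.0192,0.0416,0,0,0,0],[0.0192,0.0416,0,0,0,0],[0.0192,0.0416,0,0,0,0],[0.0192,0.0416,0,0,0,0],[0.0192,0.0416,0,0,0,0]]}}

```text
clock: 1.35
eef_pos: [0.4373, -0.1681, 0.4047]
tool_rot: [180.0, 0.0, 16.2]
force: [0.2, -0.9, -0.5]
gripper_width: -0.0002
gripper_force: 0.0
```

>>> {"method": "step_arm", "body": {"commands": [[0.0192,0.0416,0,0,0,0],[0.0192,0.0416,0,0,0,0],[0.0192,0.0416,0,0,0,0],[0.0192,0.0416,0,0,0,0],[0.0192,0.0416,0,0,0,0]]}}

```text
clock: 1.77
eef_pos: [0.5094, -0.0121, 0.4046]
tool_rot: [-180.0, 0.0, 16.2]
force: [0.6, -1.3, -0.1]
gripper_width: -0.0001
gripper_force: 0.0
```

>>> {"method": "step_arm", "body": {"commands": [[0.0192,0.0416,0,0,0,0],[0.0192,0.0416,0,0,0,0],[0.0192,0.0416,0,0,0,0],[0.0192,0.0416,0,0,0,0],[0.0192,0.0416,0,0,0,0]]}}

```text
clock: 2.18
eef_pos: [0.5815, 0.1438, 0.4044]
tool_rot: [-180.0, 0.0, 16.2]
force: [-0.0, -0.2, -0.4]
gripper_width: -0.0004
gripper_force: 0.0
```

>>> {"method": "step_arm", "body": {"commands": [[-0.0015,-0.0025,-0.047,0,0,0],[0,0,-0.047,0,0,0],[0,0,-0.047,0,0,0],[0,0,-0.047,0,0,0],[0,0,0,0,0,0]]}}

```text
clock: 2.6
eef_pos: [0.5778, 0.1396, 0.2574]
tool_rot: [-180.0, 0.5, 16.2]
force: [-1.2, -1.2, -0.8]
gripper_width: 0.0002
gripper_force: 0.0
```

```bash
python3 - <<'E'
from rig import status,cams
import cv2,numpy as np
a=cams.get_image("top")[:,:,::-1];b=cams.get_image("side")[:,:,::-1]
a=cv2.resize(a[150:270,180:320],(467,400),interpolation=2);b=cv2.resize(b[230:350,220:320],(333,400),interpolation=2)
cv2.imwrite("pics/n1.png",np.hstack([a,b]));print(status.observe()['eef_pos'])
E
```

```text
[0.57984689 0.14048524 0.2635175 ]
```

View pics/n1.png

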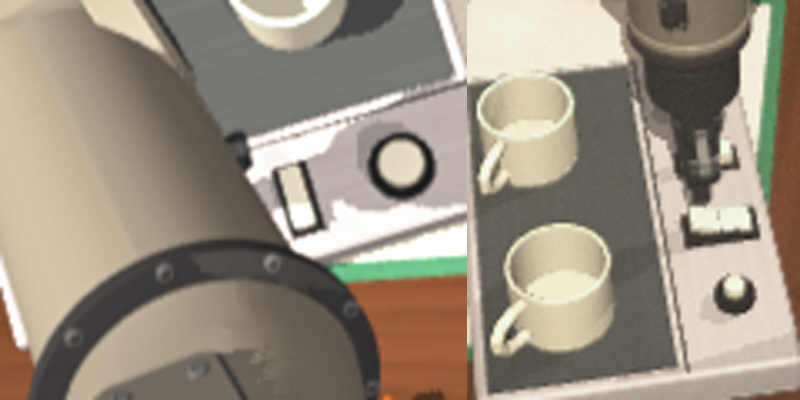

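The side view shows the closed tip about (290,288) px, just above the rocker's far half. The arm hides it in the top view. I'll check this against the projection.

```bash
python3 - <<'E'
from h import *
print(proj('side',[[.5798,.1405,.0905],[.58,.1415,.0905],[.5791,.1414,.069]]))
E
```

```text
[[288.37636959 289.01927526]
 [288.25408452 289.27383778]
 [288.82859937 294.53942791]]
```

>>> {"method": "step_arm", "body": {"commands": [[0.0005,0.0015,-0.006,0,0,0],[0,0,-0.006,0,0,0],[0,0,-0.006,0,0,0],[0,0,-0.006,0,0,0],[0,0,0,0,0,0]]}}

```text
clock: 3.12
eef_pos: [0.5802, 0.1414, 0.2454]
tool_rot: [180.0, 0.0, 16.2]
force: [-0.3, -0.2, -0.7]
gripper_width: -0.0002
gripper_force: 0.0
```

>>> {"method": "step_arm", "body": {"commands": [[0,0,-0.002,0,0,0],[0,0,-0.002,0,0,0],[0,0,0,0,0,0]]}}

```text
clock: 3.37
eef_pos: [0.5806, 0.1416, 0.2429]
tool_rot: [-180.0, -0.0, 16.2]
force: [0.9, 0.6, 1.9]
gripper_width: 0.0
gripper_force: 0.7
```

>>> {"method": "step_arm", "body": {"commands": [[0,0,-0.002,0,0,0],[0,0,-0.002,0,0,0],[0,0,0,0,0,0]]}}

```text
clock: 3.62
eef_pos: [0.5806, 0.1416, 0.2397]
tool_rot: [-180.0, -0.0, 16.2]
force: [1.9, -0.1, 2.2]
gripper_width: -0.0007
gripper_force: 1.4
```

>>> {"method": "step_arm", "body": {"commands": [[0,0,-0.002,0,0,0],[0,0,0,0,0,0]]}}

```text
clock: 3.78
eef_pos: [0.5804, 0.1416, 0.238]
tool_rot: [-180.0, -0.0, 16.2]
force: [1.8, 0.4, 3.4]
gripper_width: 0.0001
gripper_force: 1.3
```

>>> {"method": "step_arm", "body": {"commands": [[0,0,-0.002,0,0,0],[0,0,-0.002,0,0,0],[0,0,0,0,0,0]]}}

```text
clock: 4.03
eef_pos: [0.5805, 0.1416, 0.2354]
tool_rot: [180.0, -0.0, 16.2]
force: [1.1, 0.3, 6.6]
gripper_width: -0.0
gripper_force: 3.6
```

>>> {"method": "step_arm", "body": {"commands": [[0,0,-0.001,0,0,0],[0,0,-0.001,0,0,0],[0,0,0,0,0,0]]}}

```text
clock: 4.28
eef_pos: [0.5805, 0.1417, 0.2352]
tool_rot: [180.0, -0.0, 16.2]
force: [-7.4, -2.6, 30.3]
gripper_width: 0.0001
gripper_force: 15.1
```

Hard stop at tip height 62 mm, so the rocker is fully down. Lifting and moving to the latch.

>>> {"method": "step_arm", "body": {"commands": [[0,0,0.022,0,0,0],[0,0,0.022,0,0,0],[0.0008,-0.0365,0,0,0,0],[0.0008,-0.0365,0,0,0,0],[0.0008,-0.0365,0,0,0,0]]}}

```text
clock: 4.7
eef_pos: [0.5816, 0.0587, 0.2665]
tool_rot: [-180.0, 0.1, 16.3]
force: [0.6, -0.7, -1.0]
gripper_width: 0.0003
gripper_force: 0.0
```

>>> {"method": "step_arm", "body": {"commands": [[0,0,0,0,0,0],[0,0,0,0,0,0]]}}

```text
clock: 4.87
eef_pos: [0.5818, 0.0576, 0.2662]
tool_rot: [180.0, 0.1, 16.0]
force: [0.2, -0.3, -0.0]
gripper_width: -0.0001
gripper_force: 0.0
```

```bash
python3 - <<'E'
from rig import status,cams
import cv2,numpy as np
a=cams.get_image("top")[:,:,::-1];b=cams.get_image("side")[:,:,::-1]
a=cv2.resize(a[150:270,180:320],(467,400),interpolation=2);b=cv2.resize(b[230:350,220:320],(333,400),interpolation=2)
cv2.imwrite("pics/n2.png",np.hstack([a,b]));print(status.observe()['eef_pos'])
E
```

```text
[0.58188363 0.05998766 0.26642645]
```

View pics/n2.png

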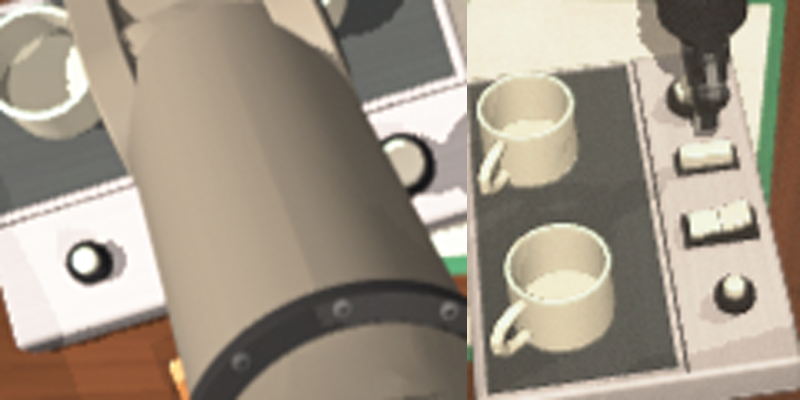

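The side view shows the rocker's near half now up (750,215 in the crop) and the tip directly above the latch (705,155). Pressing the latch.

>>> {"method": "step_arm", "body": {"commands": [[0.0005,0,-0.007,0,0,0],[0,0,-0.007,0,0,0],[0,0,-0.007,0,0,0],[0,0,-0.007,0,0,0],[0,0,0,0,0,0]]}}

```text
clock: 5.38
eef_pos: [0.5821, 0.0597, 0.2442]
tool_rot: [-180.0, 0.1, 16.2]
force: [0.5, -0.2, 0.7]
gripper_width: -0.0001
gripper_force: 0.0
```

>>> {"method": "step_arm", "body": {"commands": [[0,0,-0.002,0,0,0],[0,0,-0.002,0,0,0],[0,0,-0.002,0,0,0],[0,0,-0.002,0,0,0],[0,0,0,0,0,0]]}}

```text
clock: 5.8
eef_pos: [0.5826, 0.0594, 0.2397]
tool_rot: [-180.0, -0.0, 16.2]
force: [-0.3, -0.5, -0.3]
gripper_width: 0.0002
gripper_force: 0.0
```

>>> {"method": "step_arm", "body": {"commands": [[0,0,-0.002,0,0,0],[0,0,-0.002,0,0,0],[0,0,-0.001,0,0,0],[0,0,0,0,0,0]]}}

```text
clock: 6.13
eef_pos: [0.5826, 0.0594, 0.2358]
tool_rot: [-180.0, -0.0, 16.2]
force: [-0.8, 0.0, 0.1]
gripper_width: 0.0
gripper_force: 0.3
```

>>> {"method": "step_arm", "body": {"commands": [[0,0,-0.002,0,0,0],[0,0,0,0,0,0]]}}

```text
clock: 6.3
eef_pos: [0.5826, 0.0594, 0.2343]
tool_rot: [-180.0, -0.0, 16.2]
force: [0.3, 0.3, 0.8]
gripper_width: -0.0001
gripper_force: 0.6
```

>>> {"method": "step_arm", "body": {"commands": [[0,0,-0.002,0,0,0],[0,0,0,0,0,0]]}}

```text
clock: 6.47
eef_pos: [0.5826, 0.0595, 0.2333]
tool_rot: [180.0, -0.0, 16.2]
force: [-2.0, -1.0, 10.1]
gripper_width: -0.0003
gripper_force: 5.0
```

>>> {"method": "step_arm", "body": {"commands": [[0,0,-0.001,0,0,0],[0,0,0,0,0,0]]}}

```text
clock: 6.63
eef_pos: [0.5826, 0.0595, 0.2331]
tool_rot: [180.0, -0.0, 16.2]
force: [-5.5, -0.8, 19.8]
gripper_width: 0.0003
gripper_force: 9.6
```

Hard stop at tip height 60 mm, so the latch is down. On to the start button.

>>> {"method": "step_arm", "body": {"commands": [[0,0,0.024,0,0,0],[0,0,0.024,0,0,0],[0.0096,-0.0341,0,0,0,0],[0.0096,-0.0341,0,0,0,0],[0.0096,-0.0341,0,0,0,0]]}}

```text
clock: 7.05
eef_pos: [0.6042, -0.0181, 0.2684]
tool_rot: [180.0, -0.0, 16.3]
force: [0.4, -0.2, -0.2]
gripper_width: 0.0001
gripper_force: 0.0
```

>>> {"method": "step_arm", "body": {"commands": [[0,0,0,0,0,0],[0,0,0,0,0,0]]}}

```text
clock: 7.22
eef_pos: [0.6041, -0.0191, 0.2677]
tool_rot: [180.0, 0.0, 16.0]
force: [-0.5, 0.2, 0.0]
gripper_width: 0.0001
gripper_force: 0.0
```

```bash
python3 - <<'E'
from rig import status,cams
import cv2,numpy as np
a=cams.get_image("top")[:,:,::-1];b=cams.get_image("side")[:,:,::-1]
a=cv2.resize(a[150:270,180:320],(467,400),interpolation=2);b=cv2.resize(b[230:350,220:320],(333,400),interpolation=2)
cv2.imwrite("pics/n3.png",np.hstack([a,b]));print(status.observe()['eef_pos'])
E
```

```text
[ 0.60390041 -0.01671008  0.26793166]
```

View pics/n3.png

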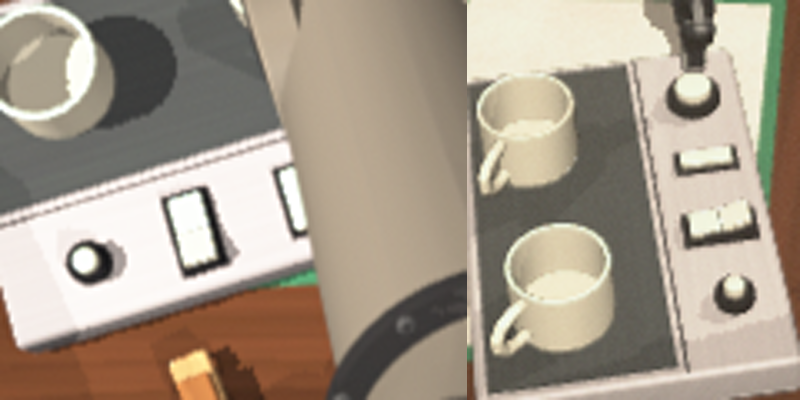

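The latch now lies low in its frame (705,157) and the tip is over the start button (693,75). Pressing it.

>>> {"method": "step_arm", "body": {"commands": [[0,0,-0.007,0,0,0],[0,0,-0.007,0,0,0],[0,0,-0.007,0,0,0],[0,0,-0.004,0,0,0],[0,0,0,0,0,0]]}}

```text
clock: 7.73
eef_pos: [0.6038, -0.017, 0.2484]
tool_rot: [-180.0, 0.1, 16.2]
force: [-0.5, -0.3, 0.4]
gripper_width: 0.0
gripper_force: 0.0
```

>>> {"method": "step_arm", "body": {"commands": [[0,0,-0.002,0,0,0],[0,0,-0.002,0,0,0],[0,0,-0.002,0,0,0],[0,0,-0.002,0,0,0],[0,0,0,0,0,0]]}}

```text
clock: 8.15
eef_pos: [0.6042, -0.0173, 0.2434]
tool_rot: [-180.0, -0.0, 16.2]
force: [-0.4, 1.1, 3.6]
gripper_width: 0.0005
gripper_force: 1.3
```

>>> {"method": "step_arm", "body": {"commands": [[0,0,-0.002,0,0,0],[0,0,0,0,0,0]]}}

```text
clock: 8.32
eef_pos: [0.6042, -0.0173, 0.242]
tool_rot: [-180.0, -0.0, 16.2]
force: [-0.9, 0.2, 4.0]
gripper_width: -0.0001
gripper_force: 1.7
```

>>> {"method": "step_arm", "body": {"commands": [[0,0,-0.001,0,0,0],[0,0,0,0,0,0]]}}

```text
clock: 8.48
eef_pos: [0.6042, -0.0173, 0.2413]
tool_rot: [180.0, -0.0, 16.2]
force: [-0.9, 0.2, 4.4]
gripper_width: 0.0
gripper_force: 1.9
```

>>> {"method": "step_arm", "body": {"commands": [[0,0,-0.002,0,0,0],[0,0,-0.002,0,0,0],[0,0,0,0,0,0]]}}

```text
clock: 8.73
eef_pos: [0.6043, -0.0173, 0.2392]
tool_rot: [180.0, -0.0, 16.2]
force: [-7.3, -0.5, 22.2]
gripper_width: -0.0
gripper_force: 10.6
```

>>> {"method": "step_arm", "body": {"commands": [[0,0,-0.001,0,0,0],[0,0,0,0,0,0]]}}

```text
clock: 8.9
eef_pos: [0.6043, -0.0172, 0.2391]
tool_rot: [180.0, -0.0, 16.2]
force: [-9.8, 0.7, 31.3]
gripper_width: 0.0001
gripper_force: 15.6
```

Hard stop at tip height 66 mm. Lifting clear and checking.

>>> {"method": "step_arm", "body": {"commands": [[0,0,0.024,0,0,0],[0,0,0.04,0,0,0],[0,0,0.04,0,0,0],[0,-0.04,0.04,0,0,0],[0,-0.04,0.02,0,0,0]]}}

```text
clock: 9.32
eef_pos: [0.6046, -0.0757, 0.3633]
tool_rot: [180.0, -0.2, 16.4]
force: [0.6, -1.1, -0.1]
gripper_width: -0.0001
gripper_force: 0.0
```

>>> {"method": "step_arm", "body": {"commands": [[0,-0.04,0,0,0,0],[0,-0.04,0,0,0,0],[0,-0.04,0,0,0,0],[0,0,0,0,0,0],[0,0,0,0,0,0]]}}

```text
clock: 9.73
eef_pos: [0.6037, -0.1689, 0.3594]
tool_rot: [180.0, 0.0, 16.0]
force: [0.6, 1.0, -0.1]
gripper_width: -0.0001
gripper_force: 0.0
```

```bash
python3 - <<'E'
from rig import status,cams
import cv2,numpy as np
a=cams.get_image("top")[:,:,::-1];b=cams.get_image("side")[:,:,::-1]
a=cv2.resize(a[105:275,150:350],(470,400),interpolation=2);b=cv2.resize(b[230:360,210:320],(330,400),interpolation=2)
cv2.imwrite("pics/n4.png",np.hstack([a,b]));print(status.observe()['eef_pos'])
E
```

```text
[ 0.60410282 -0.1661757   0.35956783]
```

View pics/n4.png

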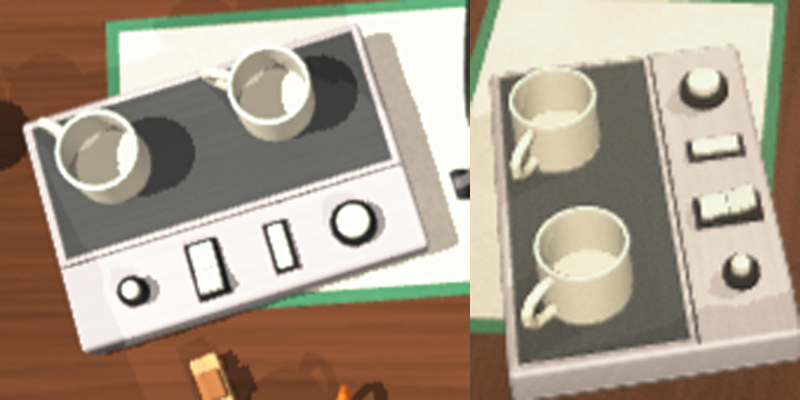

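The rocker is switched, the latch is down, the start button is back up, and the cups and car are undisturbed.

```bash
python3 -c "
from rig import manip;print(manip.job_done())"
```

```text
the job is handed in; nothing more can be done
None
```

The cup warmer is switched on and handed in at about 10 s: I pressed the rocker, latch and start button in order, each to its stop, and the start button came back up. I kept clear of the timer button, and the cups, bowl and toy car were not touched.

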